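# Pin the sprung clamp arm of the tile jig open

## Task

Swing the blue sprung arm of the tile jig back against its spring, off the test tile, and lock it open with the red-knobbed stop pin: the pin goes fully down into the brass socket, standing upright on the tile side of the arm, so that the arm rests against it when you let go. Leave the black-knobbed pin in the rack.

Things in the scene. Friction and masses are not known exactly. Their poses are not given: they have to be found in the camera images.
- red_pin: stop pin: steel bar 16 mm across, 112 mm long, its foot tapered to 8 mm over 10 mm, with a red cylindrical knob on top, 29 mm across, 35 mm tall (middle 129 mm above the foot); 0.08 to 0.17 kg. Origin: centre of its foot, z up the pin. It stands in either of the two 25 mm deep holes, 90 mm apart, of a wooden rack 160x60x40 mm, foot 15 mm above the table.
- black_pin: the wrong pin, to be left standing in the rack: same size and shape as the red-knobbed one, but its knob is black. Origin: centre of its foot; z up along the pin.
- pin_socket (a point): floor centre of the jig's brass socket, 12 mm above the table: bore 19 mm, mouth flaring to 39 mm, 52 mm above the floor. z up; x, y along the sides of the plywood board (170 x 200 mm) and turning with it. The arm's hinge post (106 mm tall) is at x -5, y -121 mm in this frame. The dark blue tile (top 19 mm above the table) and the arm's rest are on the -x side; the wound arm is on +x.
- spring_arm (a joint): swing of the blue arm, rad: 0 at rest, wound towards the socket's +x (clockwise from above), stop 0.95, just clear of the pin at 0.6. Flat bar on edge, 10 mm thick, 155 mm long from the hinge, 72 to 98 mm above the table. At rest its centre line crosses y = 0 at x -63 mm (socket frame). Spring: 1 N at rest, 3 N at 0.6, 120 mm from the hinge; it never catches by itself. The held pin can push it.

How it is judged:
At the end, for the whole second after the job is handed in: The red-knobbed pin stands in the brass socket (foot within 12 mm of the socket's axis and within 10 mm of its floor, leaning less than 15 degrees), at rest; the arm is held wound by at least 0.42 rad from its rest; the black-knobbed pin is within 20 mm of where it stood (value of joint spring_arm above 0.42 rad and horizontal distance between red_pin and pin_socket below 0.012 m and z of red_pin in the frame of pin_socket below 0.01 m and angle between red_pin's own z axis and vertical below 0.26 rad and linear speed of red_pin below 0.02 m/s and distance of black_pin from where it was at the start of the episode below 0.02 m); the robot touches nothing.
It fails at once if the black-knobbed pin is pulled out of the rack or knocked about (distance of black_pin from where it was at the start of the episode above 0.02 m).
It also fails if it takes over 40 s, if anything falls off the work surface, if the arm or the gripper's body presses on something with over 40 N, if the wrist force passes 120 N, or if a joint passes its speed limit or range.

## Robot

A 6-joint arm with a two-finger parallel gripper is mounted at the origin on the work surface; the furniture and walls round the work are solid. World frame = base frame: x ahead of the robot, y to its left, z up, the work surface at z = 0. Lengths are in m, angles in rad, forces in N, time in s.
With the tool pointing down it reaches from about 0.275 to 0.725 m from the base axis. Payload 5.6 kg.
Tool frame: the origin (TCP) lies on the mounting face of the last link; the fingertips stand 173 mm ahead of it and the grasp point (between the pads) lies 155 mm ahead of it; z points along the fingers, y is the line along which they close (so a half turn about z gives the same grasp; the last joint's range is limited). The gripper opens to 85 mm and grips with 20 to 120 N. Pads are 22 mm wide; open, the fingers measure 114 mm over their backs; the gripper's body (76 mm by 85 mm) begins 54 mm behind the grasp point. The pads swing forward as they close: fully open they stand 13 mm farther back than shut.
Start: joints at [1.467, 0.255, 0.108, 0, -1.424, -0.285], TCP at [0.208, 0.509, 0.405] pointing down, gripper open.
Joint ranges: [-2.95, 2.95], [-1.21, 1.97], [-1.09, 1.5], [-2.87, 1.71], [-2.94, -0.07], [-3.05, 3.05]. Speed limits (rad/s): [2.57, 2.57, 3.14, 3.14, 3.14, 3.14].

## Interface

Orientations are given as [roll, pitch, yaw] about the fixed x, y, z axes, in that order (R = Rz(yaw) Ry(pitch) Rx(roll)).
In Python, from cell import env gives the robot as it stands.
- The arm moves only by the tool jog_arm, called after "Request:" as name(argument=value, ...) on one line, values as JSON. Schema: {"type":"object","properties":{"ticks":{"type":"array","items":{"type":"object","properties":{"finger_gap":{"type":"number"},"tx":{"type":"number"},"ty":{"type":"number"},"tz":{"type":"number"},"turn":{"type":"number"}},"additionalProperties":false,"required":["finger_gap"]},"minItems":1,"maxItems":8},"grip_force":{"type":"number"},"only":{"type":"string"},"quiet":{"type":"boolean"},"lines":{"type":"string"}},"required":["ticks"],"additionalProperties":false}. ticks is a list of rows, 1 to 8 of them, each an object with the fields finger_gap (the finger opening in m), tx, ty, tz (the shift in fractions of the full range, 1 being 0.8 m), turn (a turn about the tool's z in a scale on which 1.0 is 360 degrees); a field left out counts as zero (the opening has to be given); each row is the pose to reach, as a shift and turn from the pose commanded when the call began, along the tool's axes at that moment; what a row does not reach only later rows make up. A row lasts 1/8 s, in which the tool goes at most 0.0625 m and 0.188 rad, less where a joint would pass 70% of its speed; a pose out of reach is approached as far as the arm can. The fingers move at their own pace and stop on an object; grip_force is the grip in N (left out, the last holds). Time passes only in rows, so rows that do not move let the fingers close. The tool returns the time, the measured TCP pose, the force, the opening and the grip force at its end. only (a regular expression) keeps the lines of the reply that match it, lines (a string "A,B") keeps lines A to B, and quiet returns only ok. A shift or turn number past 1, either way, is cut back to 1. Input that does not fit is refused with a message, and nothing moves.
- env.observe(): the state, without advancing time (a new reading comes with each control period).
- env.capture(name): name is "side" or "top"; returns (picture, depth): 420x560x3 uint8, red, green, blue; 420x560 float32, m along the optical axis (not along the pixel's ray), 0 where there is no reading.
- env.camera_params(name): a dict with "K" (3x3 intrinsics, pixels), "R" (3x3) and "t" (3): a world point X has camera coordinates R X + t. Camera axes: x right, y down, z forward; pixel columns grow to the right and rows downward; lengths in m; the calibration is good to about 2 mm. A picture is of the moment at which its call begins. camera_params takes no time and is no camera call.
- env.hand_in(): hands the job in; it is judged then, once.
The state is a dict: "t": time; "joint_pos": joint angles; "joint_vel": joint speeds; "effort": joint torques, N m; "eef_pos": TCP position; "tcp_rot": TCP orientation; "ft_force": force on the tool from outside, world axes, zero at the start; "moment": the same for the moment, N m; "finger_gap": finger opening in m; "grip_force": force on a finger pad.
Only numpy, scipy, OpenCV 4.12 (cv2) and the standard library are available. Lean on these libraries where they do the work, as an engineer would, in place of code of your own. Each camera call takes 0.05 s, during which the arm holds its last target. There are 200 camera calls.

## Working session

There is one attempt and no reset: what is moved stays moved. The work goes in short steps, Python scripts to look and compute and a tool call to move; the robot and the scene stay as the last step left them, time stands still between calls to the robot, and variables do not carry over. Pictures are saved under pics/ and viewed, at most 10 in all, crops included, and the job is handed in when it is done.

```bash
ls; mkdir -p pics; cat > h.py <<'E'
from cell import env
import numpy as np, cv2
def pw(n,u,v,d):
    c=env.camera_params(n);K,R,t=map(np.array,(c["K"],c["R"],c["t"]))
    return R.T@(d*np.linalg.inv(K)@[u,v,1]-t)
def plane(n,u,v,z):
    c=env.camera_params(n);K,R,t=map(np.array,(c["K"],c["R"],c["t"]))
    o=-R.T@t; r=R.T@np.linalg.inv(K)@[u,v,1]
    return o+r*(z-o[2])/r[2]
def cloud(n,d):
    c=env.camera_params(n);K,R,t=map(np.array,(c["K"],c["R"],c["t"]))
    v,u=np.indices(d.shape)
    p=np.stack([(u-K[0,2])/K[0,0]*d,(v-K[1,2])/K[1,1]*d,d],-1)
    return (p-t)@R
E
python3 - <<'E'
from h import *
for n in("top","side"):
    p,d=env.capture(n); cv2.imwrite(f"pics/{n}0.png",p[:,:,::-1]); np.save(n+"0.npy",d); np.save(n+"p0.npy",p)
    c=env.camera_params(n); print(n,c["K"],-np.array(c["R"]).T@c["t"],c["R"])
s=env.observe();print(s["eef_pos"],s["tcp_rot"],s["t"])
E
```

```text
cell.py
pics
top [[418.07263456   0.         281.00041592]
 [  0.         418.07263456 211.69921675]
 [  0.           0.           1.        ]] [0.40854961 0.18085414 0.89896185] [[-0.00711526 -0.99995958  0.00549573]
 [-0.99620739  0.00661173 -0.086759  ]
 [ 0.08671916 -0.0060922  -0.99621417]]
side [[462.25539451   0.         293.5110627 ]
 [  0.         462.25539451 208.43424869]
 [  0.           0.           1.        ]] [ 0.18427603 -0.49102248  0.52670116] [[ 0.9143464  -0.40485272  0.0080586 ]
 [-0.22378996 -0.52180769 -0.82318576]
 [ 0.33747403  0.7508735  -0.56771495]]
[0.20836616 0.50883941 0.40390772] [ 3.13991827e+00 -5.93248107e-05 -3.88837608e-01] 0.1
```

View pics/top0.png

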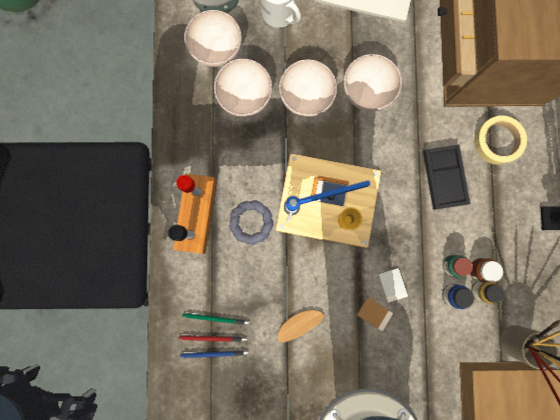

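View pics/side0.png

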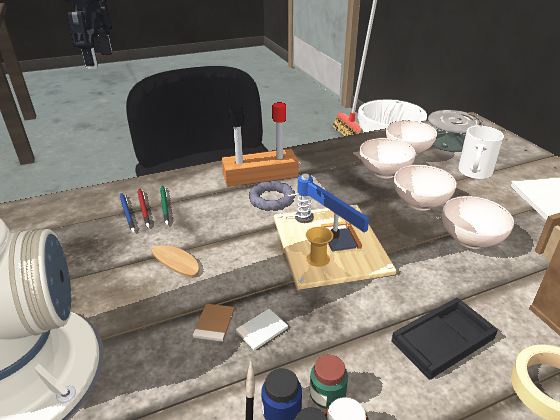

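The top view shows the red knob at (185,184), the black knob at (178,232), the brass socket at (349,217) and the hinge at (292,205). The arm tip is at (369,184). The tile is on the side away from the robot, so the arm winds towards the robot. Next I measure these by colour and depth.

```bash
python3 - <<'E'
from h import *
for n in("top","side"):
    p=np.load(n+"p0.npy").astype(int);d=np.load(n+"0.npy");X=cloud(n,d);r,g,b=p[...,0],p[...,1],p[...,2]
    hsv=cv2.cvtColor(p.astype(np.uint8),cv2.COLOR_RGB2HSV)
    box=(X[...,0]>.25)&(X[...,0]<.6)&(X[...,1]>0)&(X[...,1]<.5)&(d>0)
    def st(k,m):
        q=X[m&box]; print(n,k,len(q),q.mean(0).round(4) if len(q) else 0,*( [q.min(0).round(3),q.max(0).round(3)] if len(q) else []))
    st("red",(r>120)&(g<60)&(b<60)&(X[...,2]>.11))
    st("redtop",(r>120)&(g<60)&(b<60)&(X[...,2]>.157))
    st("black",(r<60)&(g<60)&(b<60)&(X[...,2]>.12))
    st("blacktop",(r<70)&(g<70)&(b<70)&(X[...,2]>.157))
    arm=(b>100)&(r<80)&(b>g+30)&(X[...,2]>.06); st("arm",arm)
    st("armtop",arm&(X[...,2]>.092)&(X[...,2]<.102))
    st("post",arm&(X[...,2]>.102))
    st("brass",(r>b+60)&(X[...,2]>.045)&(X[...,2]<.07)&(X[...,1]<.15)&(X[...,1]>.03))
    # board
    bd=box&(X[...,2]>.006)&(X[...,2]<.018)&(X[...,1]<.22)&(r>b+25)&(X[...,0]>.3)&(X[...,0]<.55)
    c=X[bd][:,:2].astype(np.float32); print("board",cv2.minAreaRect(c),len(c))
    rk=box&(X[...,2]>.034)&(X[...,2]<.046)&(X[...,1]>.28)&(r>b+60); c=X[rk][:,:2].astype(np.float32); print("rack",cv2.minAreaRect(c),np.median(X[rk][:,2]))
    q=X[arm&box&(X[...,2]>.092)&(X[...,2]<.102)]; print("armfit",cv2.fitLine(q[:,:2].astype(np.float32),cv2.DIST_L2,0,.01,.01).ravel())
print("rim center",plane("top",349,218,.064))
a=cv2.imread("pics/top0.png")[140:260,265:395];b=cv2.imread("pics/side0.png")[90:290,215:405]
cv2.imwrite("pics/c.png",np.hstack([cv2.resize(a,(433,400),interpolation=2),cv2.resize(b,(367,400),interpolation=2)]))
E
```

```text
top red 196 [0.5267 0.348  0.1599] [0.513 0.335 0.131] [0.54  0.362 0.164]
top redtop 185 [0.5267 0.3486 0.1609] [0.514 0.335 0.157] [0.54  0.362 0.164]
top black 220 [0.4371 0.3596 0.159 ] [0.424 0.348 0.137] [0.45  0.374 0.164]
top blacktop 193 [0.4378 0.3612 0.1607] [0.426 0.348 0.157] [0.451 0.374 0.164]
top arm 434 [0.5112 0.0919 0.0969] [0.483 0.005 0.077] [0.537 0.166 0.104]
top armtop 415 [0.512  0.0897 0.0973] [0.483 0.005 0.093] [0.537 0.166 0.101]
top post 2 [0.502  0.149  0.1034] [0.5   0.147 0.102] [0.504 0.151 0.104]
top brass 189 [0.4683 0.0431 0.0585] [0.446 0.03  0.046] [0.49  0.058 0.066]
board ((0.48119890689849854, 0.09274286031723022), (0.1865839958190918, 0.13725659251213074), 89.4722900390625) 3246
rack ((0.48286163806915283, 0.3553351163864136), (0.06084815040230751, 0.1599559187889099), 81.64559936523438) 0.03895269775051449
armfit [ 0.26273102 -0.96486914  0.5120117   0.08965187]
side red 236 [0.5232 0.3412 0.1488] [0.512 0.334 0.129] [0.538 0.36  0.163]
side redtop 77 [0.5241 0.3443 0.161 ] [0.513 0.334 0.157] [0.538 0.36  0.163]
side black 275 [0.4364 0.3545 0.1484] [0.423 0.346 0.127] [0.514 0.375 0.164]
side blacktop 84 [0.4369 0.3581 0.1611] [0.423 0.347 0.157] [0.513 0.375 0.164]
side arm 1108 [0.5115 0.0764 0.089 ] [0.481 0.002 0.07 ] [0.538 0.165 0.102]
side armtop 483 [0.5124 0.0784 0.0968] [0.481 0.002 0.092] [0.538 0.165 0.102]
side post 0 0
side brass 315 [0.4706 0.0455 0.0577] [0.445 0.031 0.045] [0.514 0.074 0.066]
board ((0.4796028435230255, 0.09207934886217117), (0.18401889503002167, 0.14080896973609924), 89.8629150390625) 2584
rack ((0.48178166151046753, 0.3558146357536316), (0.06488653272390366, 0.16010132431983948), 81.39176177978516) 0.03996456515741594
armfit [ 0.27322564 -0.96194994  0.5123791   0.07841453]
rim center [0.46765381 0.03957297 0.064     ]
```

View pics/c.png

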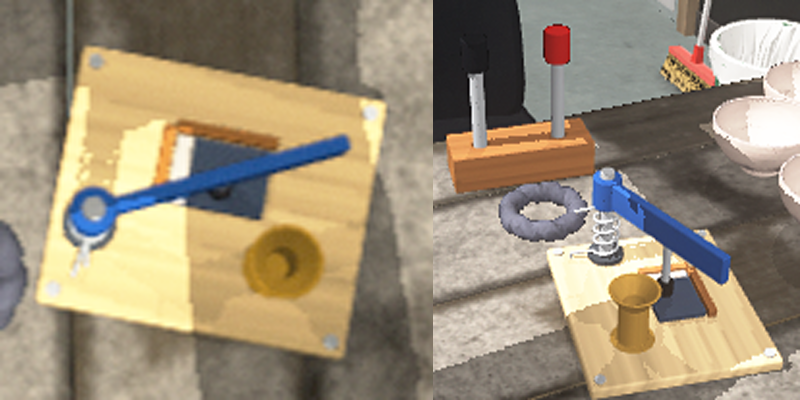

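The crop shows the board corners at about (90,45), (385,100), (345,357) and (38,303). The rim centre is at (283,262) and the hinge top at (95,210). The arm is at rest over the tile.

```bash
python3 - <<'E'
from h import *
f=lambda u,v,z:plane("top",265+u/3.331-.35,140+v/3.333-.35,z)[:2]
C=np.array([f(*c,.012) for c in((90,45),(385,100),(345,357),(38,303))]);print(C.round(4))
e=C[1]-C[0]+C[2]-C[3];e2=C[3]-C[0]+C[2]-C[1];print("yaw of y axis",np.arctan2(e[1],e[0]),"x axis",np.arctan2(e2[1],e2[0]),np.linalg.norm(e)/2,np.linalg.norm(e2)/2)
s=f(283,262,.064);h=f(95,210,.106);print("sock",s,"hinge",h)
v=h-s;print(np.linalg.norm(v),"yaw",np.arctan2(v[1],v[0])-np.arctan2(-121,-5))
g=lambda u,v:plane("side",215+u/1.932-0.25-433/1.932,90+v/2-.25,.064)[:2]
print("side rim",g(635,289))
o=env.observe()
from scipy.spatial.transform import Rotation as Ro
print(Ro.from_euler("xyz",o["tcp_rot"]).as_matrix().round(3))
E
```

```text
[[ 0.6123  0.1515]
 [ 0.5751 -0.0387]
 [ 0.41   -0.0087]
 [ 0.4457  0.1862]]
yaw of y axis -1.7576944548244262 x axis 2.948953540145467 0.1959435365616382 0.16899603139653815
sock [0.46712767 0.03836161] hinge [0.49473892 0.15266458]
0.11759060548889605 yaw 2.94587013778539
side rim [0.46797331 0.03649441]
[[ 0.925 -0.379 -0.001]
 [-0.379 -0.925 -0.002]
 [ 0.     0.002 -1.   ]]
```

The manual's scale: shifts go in shares of 0.8 m and turns go in shares of 360 degrees. Converting my numbers, 0.355 m / 0.8 = 0.4438, 0.03 m / 0.8 = 0.0375, 1.18 rad / 6.2832 = 0.1878.

Request:
jog_arm(ticks=[{"finger_gap": 0.055, "tx": 0.4438, "ty": 0.035, "tz": 0.0375, "turn": 0.1878}, {"finger_gap": 0.055, "tx": 0.4438, "ty": 0.035, "tz": 0.0375, "turn": 0.1878}, {"finger_gap": 0.055, "tx": 0.4438, "ty": 0.035, "tz": 0.0375, "turn": 0.1878}, {"finger_gap": 0.055, "tx": 0.4438, "ty": 0.035, "tz": 0.0375, "turn": 0.1878}, {"finger_gap": 0.055, "tx": 0.4438, "ty": 0.035, "tz": 0.0375, "turn": 0.1878}, {"finger_gap": 0.055, "tx": 0.4438, "ty": 0.035, "tz": 0.0375, "turn": 0.1878}, {"finger_gap": 0.055, "tx": 0.4438, "ty": 0.035, "tz": 0.0375, "turn": 0.1878}, {"finger_gap": 0.055, "tx": 0.4438, "ty": 0.035, "tz": 0.0375, "turn": 0.1878}], grip_force=60)

```text
t: 1.1
eef_pos: [0.5267, 0.3481, 0.3739]
tcp_rot: [3.14, -0.001, -1.569]
ft_force: [-0.6, -1.1, 0.9]
finger_gap: 0.0548
grip_force: 0.0
```

Request:
jog_arm(ticks=[{"finger_gap": 0.055}, {"finger_gap": 0.055}])

```text
t: 1.35
eef_pos: [0.5258, 0.3489, 0.3749]
tcp_rot: [-3.141, 0.0, -1.567]
ft_force: [0.8, 0.2, 0.4]
finger_gap: 0.0547
grip_force: 0.0
```

Scaled: 0.077 m / 0.8 = 0.0963, 0.05 m / 0.8 = 0.0625.

Request:
jog_arm(ticks=[{"finger_gap": 0.055, "tz": 0.0625}, {"finger_gap": 0.055, "tz": 0.0963}, {"finger_gap": 0.055, "tz": 0.0963}, {"finger_gap": 0.02, "tz": 0.0963}, {"finger_gap": 0.02, "tz": 0.0963}, {"finger_gap": 0.02, "tz": 0.0963}, {"finger_gap": 0.02, "tz": 0.0963}, {"finger_gap": 0.02, "tz": 0.0963}], grip_force=100)

```text
t: 2.35
eef_pos: [0.5269, 0.3488, 0.3]
tcp_rot: [-3.138, 0.003, -1.568]
ft_force: [0.2, 0.4, 6.5]
finger_gap: 0.0268
grip_force: 98.1
```

```bash
python3 - <<'E'
from h import *
p,d=env.capture("side");cv2.imwrite("pics/g.png",cv2.resize(p[40:220,190:370,::-1],(540,540),interpolation=2))
E
```

```text
(no output)
```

View pics/g.png

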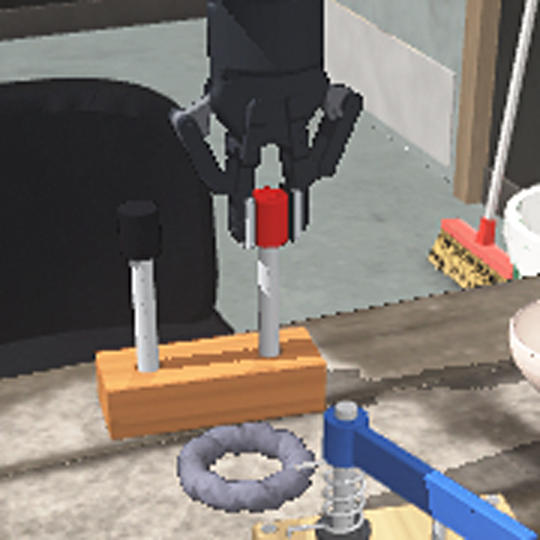

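The grip is good: the pads are on the knob and the pin is upright. Lifting and carrying it to the tile side of the arm.

Scaled: -0.118 m / 0.8 = -0.1475, -0.1 m / 0.8 = -0.125.

Request:
jog_arm(ticks=[{"finger_gap": 0.02, "tz": -0.0625}, {"finger_gap": 0.02, "tz": -0.125}, {"finger_gap": 0.02, "tz": -0.1475}, {"finger_gap": 0.02, "tz": -0.1475}])

```text
t: 2.9
eef_pos: [0.5264, 0.3485, 0.4173]
tcp_rot: [-3.139, 0.003, -1.569]
ft_force: [-0.5, 0.4, -1.9]
finger_gap: 0.0269
grip_force: 100.2
```

Request:
jog_arm(ticks=[{"finger_gap": 0.02, "tx": 0.0625, "ty": -0.0063}, {"finger_gap": 0.02, "tx": 0.125, "ty": -0.0125}, {"finger_gap": 0.02, "tx": 0.1875, "ty": -0.0188}, {"finger_gap": 0.02, "tx": 0.25, "ty": -0.025}, {"finger_gap": 0.02, "tx": 0.3125, "ty": -0.0313}, {"finger_gap": 0.02, "tx": 0.375, "ty": -0.0375}, {"finger_gap": 0.02, "tx": 0.4125, "ty": -0.0388}, {"finger_gap": 0.02, "tx": 0.4125, "ty": -0.0388}])

```text
t: 3.9
eef_pos: [0.5577, 0.0167, 0.4139]
tcp_rot: [3.138, -0.0, -1.572]
ft_force: [-0.1, 0.3, -1.5]
finger_gap: 0.0269
grip_force: 100.1
```

Request:
jog_arm(ticks=[{"finger_gap": 0.02}, {"finger_gap": 0.02}])

```text
t: 4.15
eef_pos: [0.558, 0.0194, 0.415]
tcp_rot: [3.14, 0.0, -1.568]
ft_force: [0.5, -0.0, -1.8]
finger_gap: 0.027
grip_force: 100.1
```

```bash
python3 - <<'E'
from h import *
for n in("top","side"):
    p,d=env.capture(n);cv2.imwrite(f"pics/l{n}.png",p[:,:,::-1]); X=cloud(n,d);np.save("l"+n,X)
a=cv2.imread("pics/ltop.png")[120:260,255:395];b=cv2.imread("pics/lside.png")[60:290,260:430]
cv2.imwrite("pics/l.png",np.hstack([cv2.resize(a,(400,400),interpolation=2),cv2.resize(b,(400,541),interpolation=2)[70:470]]))
p=cv2.imread("pics/lside.png")[...,::-1].astype(int);X=np.load("lside.npy")
s=p.max(2)-p.min(2)
for z in np.arange(.13,.25,.01):
    m=(abs(X[...,2]-z)<.005)&(abs(X[...,0]-.558)<.03)&(abs(X[...,1]-.02)<.03)
    if m.sum():print(z.round(3),m.sum(),X[m].mean(0).round(4))
E
```

```text
0.13 12 [0.5547 0.0163 0.1333]
0.14 43 [0.5531 0.0154 0.141 ]
0.15 57 [0.5537 0.0156 0.15  ]
0.16 59 [0.5532 0.0155 0.1602]
0.17 57 [0.5535 0.0155 0.1699]
0.18 64 [0.5533 0.0157 0.18  ]
0.19 64 [0.5536 0.0157 0.1903]
0.2 63 [0.5535 0.0154 0.2004]
0.21 60 [0.5534 0.0158 0.2098]
0.22 70 [0.5534 0.0156 0.2196]
0.23 73 [0.5534 0.0154 0.2301]
0.24 70 [0.5514 0.014  0.2412]
```

View pics/l.png

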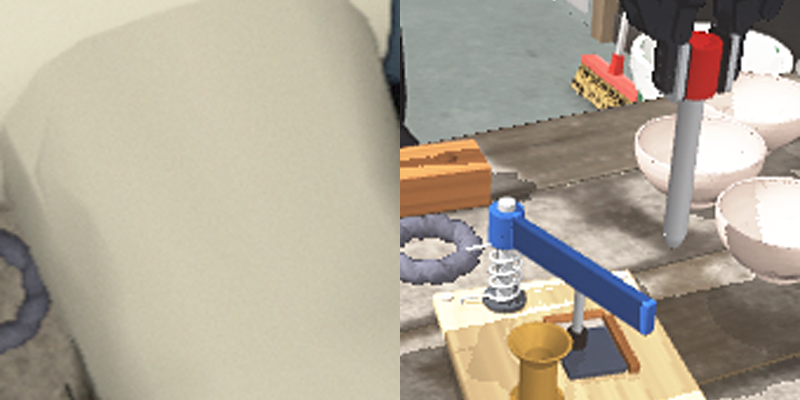

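The pin hangs vertical and its foot is about 130 mm up. Next I lower it so the bar is level with the arm, then push to the socket.

Scaled: 0.058 m / 0.8 = 0.0725, 0.03 m / 0.8 = 0.0375.

Request:
jog_arm(ticks=[{"finger_gap": 0.02, "tz": 0.0375}, {"finger_gap": 0.02, "tz": 0.0725}, {"finger_gap": 0.02, "tz": 0.0725}], grip_force=120)

```text
t: 4.62
eef_pos: [0.5574, 0.019, 0.3556]
tcp_rot: [3.137, -0.001, -1.568]
ft_force: [-0.9, -0.5, 0.1]
finger_gap: 0.0266
grip_force: 118.1
```

Request:
jog_arm(ticks=[{"finger_gap": 0.02, "tx": -0.0025, "ty": 0.015}, {"finger_gap": 0.02, "tx": -0.0063, "ty": 0.0313}, {"finger_gap": 0.02, "tx": -0.01, "ty": 0.05}, {"finger_gap": 0.02, "tx": -0.0138, "ty": 0.0688}, {"finger_gap": 0.02, "tx": -0.0175, "ty": 0.0875}, {"finger_gap": 0.02, "tx": -0.02, "ty": 0.1025}, {"finger_gap": 0.02, "tx": -0.0219, "ty": 0.1134}, {"finger_gap": 0.02, "tx": -0.0219, "ty": 0.1134}])

```text
t: 5.62
eef_pos: [0.4671, 0.0362, 0.3581]
tcp_rot: [-3.14, 0.001, -1.568]
ft_force: [3.4, -0.6, 0.2]
finger_gap: 0.0264
grip_force: 118.0
```

Request:
jog_arm(ticks=[{"finger_gap": 0.02}, {"finger_gap": 0.02}])

```text
t: 5.88
eef_pos: [0.4677, 0.0359, 0.3576]
tcp_rot: [-3.141, 0.0, -1.569]
ft_force: [2.0, 0.6, 0.1]
finger_gap: 0.0266
grip_force: 118.0
```

```bash
python3 - <<'E'
from h import *
p,d=env.capture("side");X=cloud("side",d)
cv2.imwrite("pics/m.png",cv2.resize(p[100:290,220:410,::-1],(590,590),interpolation=2))
for z in np.arange(.07,.21,.01):
    m=(abs(X[...,2]-z)<.005)&(abs(X[...,0]-.4635)<.02)&(abs(X[...,1]-.033)<.02)
    if m.sum():print(z.round(3),m.sum(),X[m].mean(0).round(4))
E
```

```text
0.07 8 [0.4602 0.0303 0.0709]
0.08 36 [0.4599 0.0326 0.0806]
0.09 63 [0.4616 0.0321 0.0903]
0.1 144 [0.4557 0.0329 0.0986]
0.11 53 [0.4636 0.0318 0.1099]
0.12 55 [0.4645 0.0316 0.1198]
0.13 55 [0.4644 0.0312 0.1302]
0.14 54 [0.464  0.0314 0.1401]
0.15 58 [0.4637 0.0317 0.1502]
0.16 62 [0.4642 0.0322 0.1602]
0.17 58 [0.4641 0.0316 0.1701]
0.18 40 [0.4631 0.0312 0.1789]
0.19 133 [0.4628 0.0258 0.1904]
0.2 156 [0.4629 0.0255 0.2   ]
```

View pics/m.png

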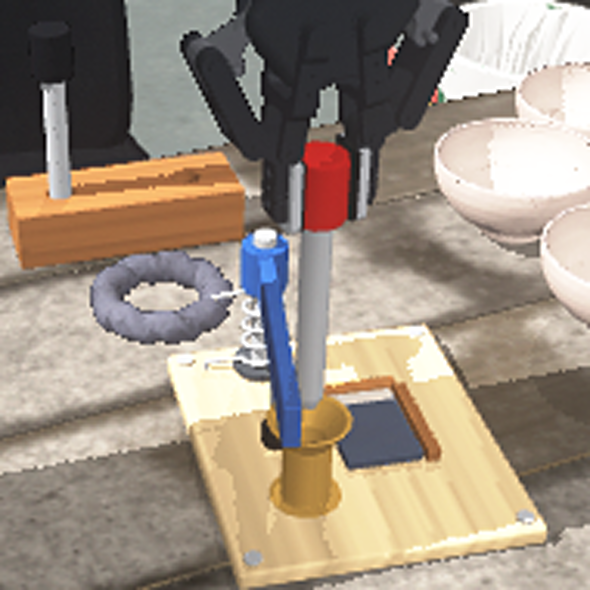

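The arm is wound, with the upright pin on its tile side, above the funnel mouth. Lowering gently.

Scaled: 0.03 m / 0.8 = 0.0375, 0.02 m / 0.8 = 0.025.

Request:
jog_arm(ticks=[{"finger_gap": 0.02, "tz": 0.0125}, {"finger_gap": 0.02, "tz": 0.025}, {"finger_gap": 0.02, "tz": 0.0375}, {"finger_gap": 0.02, "tz": 0.0375}])

```text
t: 6.42
eef_pos: [0.4669, 0.0358, 0.3262]
tcp_rot: [3.139, -0.001, -1.569]
ft_force: [2.6, -0.6, -3.4]
finger_gap: 0.0266
grip_force: 118.1
```

Request:
jog_arm(ticks=[{"finger_gap": 0.02, "tz": 0.0125}, {"finger_gap": 0.02, "tz": 0.0225}, {"finger_gap": 0.02, "tz": 0.0225}])

```text
t: 6.8
eef_pos: [0.4671, 0.0359, 0.3087]
tcp_rot: [3.14, -0.0, -1.569]
ft_force: [3.4, -1.3, -3.0]
finger_gap: 0.0264
grip_force: 118.3
```

Scaled: 0.012 m / 0.8 = 0.015, 0.011 m / 0.8 = 0.0138.

Request:
jog_arm(ticks=[{"finger_gap": 0.02, "tz": 0.0075}, {"finger_gap": 0.02, "tz": 0.0138}, {"finger_gap": 0.02, "tz": 0.015}, {"finger_gap": 0.02, "tz": 0.015}])

```text
t: 7.3
eef_pos: [0.4671, 0.0359, 0.2974]
tcp_rot: [3.141, 0.0, -1.569]
ft_force: [1.8, -0.6, -1.4]
finger_gap: 0.0268
grip_force: 118.3
```

Request:
jog_arm(ticks=[{"finger_gap": 0.055}, {"finger_gap": 0.055}, {"finger_gap": 0.055}, {"finger_gap": 0.055}])

```text
t: 7.8
eef_pos: [0.4671, 0.0359, 0.2977]
tcp_rot: [3.141, 0.0, -1.569]
ft_force: [0.5, -0.5, -0.9]
finger_gap: 0.0551
grip_force: 0.1
```

Request:
jog_arm(ticks=[{"finger_gap": 0.06, "tz": -0.0625}, {"finger_gap": 0.06, "tz": -0.125}, {"finger_gap": 0.06, "tz": -0.15}, {"finger_gap": 0.06, "tz": -0.15}])

```text
t: 8.3
eef_pos: [0.4674, 0.0359, 0.4192]
tcp_rot: [-3.138, 0.001, -1.569]
ft_force: [-0.1, 0.6, -1.2]
finger_gap: 0.0601
grip_force: 0.0
```

```bash
python3 - <<'E'
from h import *
p,d=env.capture("side");X=cloud("side",d)
cv2.imwrite("pics/n.png",cv2.resize(p[100:290,220:410,::-1],(590,590),interpolation=2))
r=p.astype(int)
m=(r[...,0]>120)&(r[...,1]<60)&(r[...,2]<60)&(X[...,2]>.1)&(X[...,1]<.1);print("knob",X[m].mean(0),X[m].max(0),X[m].min(0))
for z in np.arange(.07,.13,.01):
    m=(abs(X[...,2]-z)<.005)&(abs(X[...,0]-.4635)<.02)&(abs(X[...,1]-.033)<.02)
    if m.sum():print(z.round(3),m.sum(),X[m].mean(0).round(4))
E
```

```text
knob [0.47510124 0.0202748  0.14987786] [0.49577501 0.04381778 0.52670116] [ 0.18427603 -0.49102248  0.12607901]
0.07 35 [0.4668 0.0287 0.0705]
0.08 52 [0.4648 0.0312 0.0803]
0.09 76 [0.4662 0.0303 0.0903]
0.1 152 [0.4632 0.0315 0.0986]
0.11 54 [0.474  0.0289 0.1099]
0.12 32 [0.4755 0.0278 0.1181]
```

View pics/n.png

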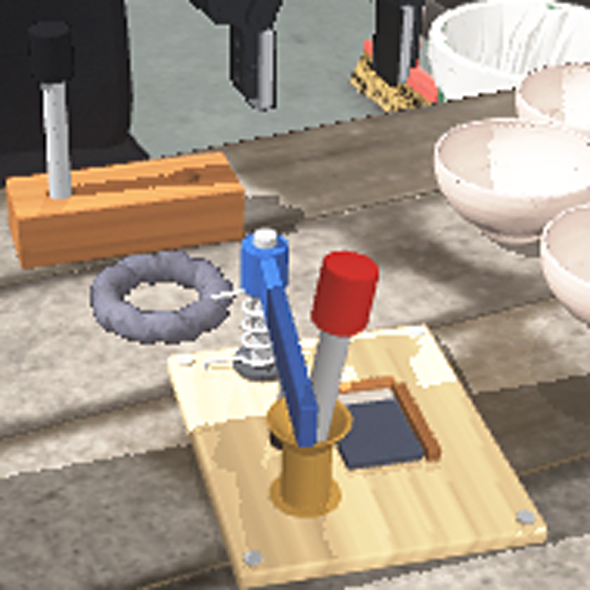

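```bash
python3 - <<'E'
from h import *
p,d=env.capture("side");X=cloud("side",d);r=p.astype(int)
m=(d>0)&(r[...,0]>110)&(r[...,1]<60)&(r[...,2]<60)&(X[...,2]>.11)&(X[...,2]<.2)&(abs(X[...,1]-.04)<.06)
q=X[m]
from scipy.optimize import least_squares
# fit: cylinder knob side + top from foot point & axis
def res(a):
    f=np.array([a[0],a[1],a[2]]);n=np.array([a[3],a[4],1]);n/=np.linalg.norm(n)
    w=q-f;h=w@n;rr=np.linalg.norm(w-np.outer(h,n),axis=1)
    e=np.stack([abs(rr-.0145),abs(h-.1465)],1)
    return e.min(1)
s=least_squares(res,[.467,.0365,.012,.1,0],loss="soft_l1",f_scale=.001)
print(len(q),s.x.round(4),"tilt",np.hypot(*s.x[3:]),"rms",np.sqrt((res(s.x)**2).mean()))
print(q.min(0),q.max(0),np.array(env.observe()["eef_pos"]))
a=(r[...,2]>100)&(r[...,0]<80)&(r[...,2]>r[...,1]+30)&(X[...,2]>.092)&(X[...,2]<.102)&(abs(X[...,1]-.08)<.1)&(abs(X[...,0]-.47)<.1)
v=cv2.fitLine(X[a][:,:2].astype(np.float32),cv2.DIST_HUBER,0,.01,.01).ravel();v=v if v[1]<0 else -v
print("arm angle",-1.305-np.arctan2(v[1],v[0]))
E
```

```text
439 [ 0.4647  0.0367  0.0126  0.1358 -0.029 ] tilt 0.13888906548211902 rms 0.0007884954553567325
[0.46487637 0.01618228 0.12561141] [0.49503561 0.04349197 0.16024694] [0.46699005 0.03589187 0.41670711]
arm angle 0.5635114
```

Seated: the foot is about 3 mm off the socket axis and 1 mm above its floor. The pin leans 0.14 rad, the arm is wound 0.56 rad, and the robot is clear.

```bash
python3 -c "
from cell import env
print(env.hand_in())"
```

```text
the job is handed in; nothing more can be done
None
```

The job is handed in: the red pin stands in the brass socket holding the arm open at about 0.56 rad, leaning 0.14 rad (limit 0.26), the black pin looks undisturbed in the rack, and the robot is clear; no verdict came back.

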